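# Hold the spring clip open over the card house wall

### The arm

A 6-joint arm with a two-finger parallel gripper is mounted at the origin on the work surface. World frame = base frame: x ahead of the robot, y to its left, z up, the work surface at z = 0. Lengths are in mm, angles in rad, forces in N, time in s.
With the tool pointing down it reaches from about 400 to 925 mm from the base axis. Payload 12.5 kg.
Tool frame: the origin (TCP) lies at the very end of the fingers, on their centre line; the grasp point (between the pads) lies 19 mm behind it; z points along the fingers, y is the line along which they close (so a half turn about z gives the same grasp; the last joint's range is limited). The gripper opens to 95 mm and grips with 3 to 60 N. Pads are 20 mm wide; open, the fingers measure 119 mm over their backs; the gripper's body (75 mm by 180 mm) begins 59 mm behind the grasp point.
Start: joints at [-1.279, 0.491, 1.559, -0, 1.092, -0.106], TCP at [242.143, -576.206, 214.661] pointing down, gripper open.
Joint ranges: [-3.1, 3.1], [-0.84, 2.19], [0.05, 2.79], [-1.13, 4.28], [0.06, 2.93], [-2.69, 2.69]. Speed limits (rad/s): [2.22, 2.22, 2.79, 3.14, 3.14, 3.14].

### API

Orientations are given as [roll, pitch, yaw] about the fixed x, y, z axes, in that order (R = Rz(yaw) Ry(pitch) Rx(roll)).
In Python, from cell import env, read_camera, camera_info gives the robot as it stands (env), with the cameras as plain functions.
- The arm moves only by the shell command python3 steer.py FILE, which reads ROWS from the file FILE. ROWS is a JSON list of rows, 1 to 5 of them, each of 5 numbers: dx, dy, dz in fractions of the full range, 1 being 600 mm, then a turn about the tool's z in parts of the range, where 1.0 means 120 degrees, then the opening from 0.0 (shut) to 1.0 (fully open); each row is the pose to reach, as a shift and turn from the pose commanded when the command began, along the tool's axes at that moment; what a row does not reach only later rows make up. A row lasts 1/12 s, in which the tool goes at most 41.7 mm and 0.125 rad, less where a joint would pass 70% of its speed; a pose out of reach is approached as far as the arm can. The fingers move at their own pace and stop on an object; the grip force is fixed at half the most. Time passes only in rows, so rows that do not move let the fingers close. It prints the time, the measured TCP pose, the force, the opening and the grip force at its end. A shift or turn number past 1, either way, is cut back to 1. Input that does not fit is refused with a message, and nothing moves.
- env.state(): the state, without advancing time (a new reading comes with each control period).
- read_camera(name): name is "scene" or "side" or "wrist"; returns (picture, depth): 420x560x3 uint8, red, green, blue; 420x560 float32, mm along the optical axis (not along the pixel's ray), 0 where there is no reading.
- camera_info(name): a dict with "vertical_fov" (degrees; the focal length in pixels is half the picture's height over the tangent of half this angle, whatever the lens; pixels are square), "cx", "cy" (the principal point, pixels), "origin" and "attitude" of the camera in the world. Camera axes: x right, y down, z forward; pixel columns grow to the right and rows downward; lengths in mm; the calibration is good to about 2 mm. A picture is of the moment at which its call begins: read the wrist's pose just before it. camera_info takes no time and is no camera call; for the wrist camera it gives the pose at the moment of the call.
- env.job_done(): hands the job in; it is judged then, once.
The state is a dict: "t": time; "joints": joint angles; "qvel": joint speeds; "tau": joint torques, N m; "eef_pos": TCP position; "tcp_rot": TCP orientation; "ft_force": force on the tool from outside, world axes, zero at the start; "moment": the same for the moment, N m; "opening": opening from 0.0 (shut) to 1.0 (fully open); "grip_force": force on a finger pad.
Only numpy, scipy, OpenCV 4.12 (cv2) and the standard library are available. Lean on these libraries where they do the work, as an engineer would, in place of code of your own. Each camera call takes 0.05 s, during which the arm holds its last target. There are 200 camera calls.

### The job

Take the larger of the two spring clips off the plywood stand by squeezing its handles, bring it to the card house, and lower its wide-open jaws over the middle of the long wall's top edge, square to the wall and about 2 cm down, with clear space between the card and both jaws so that I can slip a stiffener strip in. Finish holding it there, still squeezed open and touching nothing but your gripper; do not let it close. The glue is still soft, so do not push, pinch or shift the house, and leave the small clip, the foam block and the open carton where they are.

Things in the scene. Friction and masses are not known exactly. Their poses are not given: they have to be found in the camera images.
- clip: Larger spring clip: two steel halves on a pin, coil spring, black handle sleeves and jaw pads; 104 mm long, 20 wide, 60-120 g. Parked handles up, jaws gripping the stand's board from above. Origin: middle of the pin. y along the pin, z up along the handles, x the way handles and jaws spread. Axes are those of the half on the +x side; the clip looks the same both ways round.
- clip_arm (a joint): Larger clip's opening (rad), other half against the first: 0 as parked (jaw pads parallel, 8 mm apart), -0.18 shut, 0.56 handle stop; each 0.1 rad opens the jaw ends 4.5 mm. Squeezing the handles opens it against a spring: 0.3 N m at 0, 0.5 N m at 0.5 (6 to 13 N per handle). Between upright flat fingers each half turns by half of it.
- clip_tip_a (a point): Lower end of a jaw pad's inner face on the larger clip (the half that is clip), 45 mm below the pin. Pads are 13 mm high, 6 mm thick, 20 mm wide. The space between the jaws is free up to 4 mm below the pin.
- clip_tip_b (a point): The same point on the other jaw, which turns with joint clip_arm.
- stand: Plywood clip stand fixed to the table: foot 90 x 210 x 12 mm and an upright board 8 mm thick, 190 mm long, top edge 102 mm above the table. Origin: on the table under the middle of the board; y along the board, x across it. Both clips sit on the board, their pins parallel to it, 80 to 110 mm apart, either one at either end.
- house: Half-built corrugated card house, 360-590 g, loose: base 150 x 220 x 5 mm; long wall 4 mm thick, 180 long, top edge 110 mm above the table, doorway 44 wide in its middle with 50 mm of card above it; two lower side walls (top at 65 mm) run 90 mm to +x from its ends. Origin: on the table under the middle of the long wall; y along the wall, x across it.
- wall_edge (a point): Middle of the long wall's top edge, 110 mm above the table, midway through its thickness; axes as house.
- clip_small: The smaller clip, to be left alone: same make, 73 mm long, 16 mm wide, parked on the same board. Origin: middle of its pin; its handle ends are 41 mm above the pin.
- foam: White foam block with dark speckles, 60 x 75 x 32 mm, loose, to be left alone. Origin: centre of its underside.
- carton: Small open turquoise carton, 70 x 70 x 85 mm high, loose, to be left alone. Origin: centre of its underside.
- clip_handles (a point): Point between the larger clip's handles, 42 mm above its pin (fixed in the half that is clip). Parked, the handles are flat bars in a V open upward: outer faces 30 mm apart 20 mm above the pin, 41 mm apart here, 50 mm at their ends 58 mm above the pin. At joint 0.5 they are parallel, 20 mm apart.

How it is judged (in metres and radians):
On the way:
1. the larger clip is squeezed open in the gripper and lifted clear of the stand (value of joint clip_arm above 0.25 rad and contact force between the fingers and clip above 3 N and contact force between clip and stand below 0.05 N and height (world z) of each of clip_tip_a, clip_tip_b above 0.106 m), for 0.2 s.
At the end, for the whole second after the job is handed in: Gripper holds the larger clip open (joint over 0.25), still, touching neither house nor stand; jaw ends at least 10 mm below the wall's top edge, one each side, 3 mm or more clear of the card; within 25 mm of the edge's middle and 15 degrees of square; house upright (value of joint clip_arm above 0.25 rad and contact force between the fingers and clip above 3 N and contact force between each of clip, the arm, the fingers and house below 0.05 N and contact force between clip and stand below 0.05 N and z of each of clip_tip_a, clip_tip_b in the frame of wall_edge below -0.01 m and ((x of clip_tip_a in the frame of wall_edge above 0.005 m and x of clip_tip_b in the frame of wall_edge below -0.005 m) or (x of clip_tip_b in the frame of wall_edge above 0.005 m and x of clip_tip_a in the frame of wall_edge below -0.005 m)) and y of clip in the frame of wall_edge between -0.025 and 0.025 m and angle between the y axis of clip and the y axis of house, either way round below 0.26 rad and linear speed of clip below 0.02 m/s and angle between house's own z axis and vertical below 0.05 rad); the arm keeps its last pose, push and grip.
It fails at once if the clip or the robot pushes or pinches the house (over 4 N) (contact force between any of clip, the arm, the fingers and house above 4 N).
It fails at once if the house is shifted more than 8 mm (distance of house from where it was at the start of the episode above 0.008 m).
It fails at once if a bystander (small clip, foam block, carton) is shifted more than 15 mm (distance of any of clip_small, foam, carton from where it was at the start of the episode above 0.015 m).
It also fails if it takes over 45 s, if anything falls off the work surface, if the arm or the gripper's body presses on something with over 40 N, if the wrist force passes 120 N, or if a joint passes its speed limit or range.

## Working session

There is one attempt and no reset: what is moved stays moved. The work goes in short steps, Python scripts to look and compute and a shell command to move; the robot and the scene stay as the last step left them, time stands still between calls to the robot, and variables do not carry over. Pictures are saved under pics/ and viewed, at most 10 in all, crops included, and the job is handed in when it is done.

```bash
ls; mkdir -p pics; python3 - <<'E'
from cell import env, read_camera, camera_info
import cv2,numpy as np
s=env.state();print(s)
for n in("scene","side"):
    p,d=read_camera(n);print(n,camera_info(n))
    cv2.imwrite(f"pics/{n}0.png",p[:,:,::-1]);np.savez(f"pics/{n}0.npz",p=p,d=d)
E
```

```text
cell.py
pics
steer.py
{'t': 0.0, 'joints': array([-1.27862928e+00,  4.91549794e-01,  1.55943259e+00,  1.29560900e-06,
        1.09168365e+00, -1.05565691e-01]), 'qvel': array([-0.00330234, -0.00090195, -0.00125802,  0.00084134,  0.00034682,
       -0.00047151]), 'tau': array([-2.70934024e-04, -6.12653947e+01, -2.58191621e+01,  6.91592158e-02,
        4.81527625e-02, -1.36040594e-04]), 'eef_pos': array([ 242.05465265, -575.97341808,  214.073618  ]), 'tcp_rot': array([-3.14052537e+00, -1.14244421e-04,  3.97732081e-01]), 'ft_force': array([-0.10307412, -0.59634871, -0.41388645]), 'moment': array([-0.01226413,  0.02445143,  0.02438506]), 'grip_force': 0.0, 'opening': 0.9973517307737446}
scene {'vertical_fov': 57.906272844506425, 'cx': 272.7486171621108, 'cy': 210.23933826412798, 'origin': array([965.29638914,  -1.93559409, 773.17070542]), 'attitude': array([-2.60596358,  0.00818501,  1.5242504 ])}
side {'vertical_fov': 57.4570681002936, 'cx': 273.1173814888173, 'cy': 207.144981971746, 'origin': array([ 469.91730165, -701.25801526,  718.47853703]), 'attitude': array([-2.27102863, -0.00394402, -0.13826571])}
```

View pics/scene0.png

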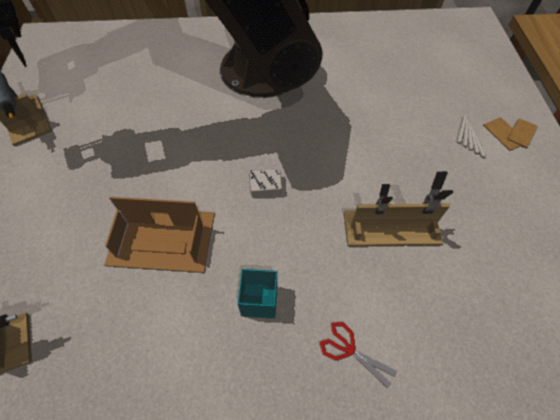

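View pics/side0.png

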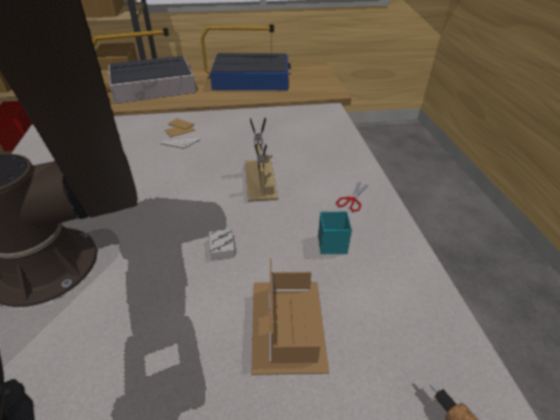

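The scene view shows the house at about (160,235), with its long wall's top edge running (112,199)–(197,203). The stand is at (395,225), the large clip at (437,190) on its +y end and the small clip at (383,198). The foam is at (265,180) and the carton at (258,293). The side view agrees: large clip at (258,135), wall top at (271,262).

```bash
cat > h.py <<'E'
import numpy as np,cv2
from scipy.spatial.transform import Rotation as R
def cloud(d,i):
    f=210/np.tan(np.radians(i["vertical_fov"])/2)
    v,u=np.mgrid[:420,:560]
    c=np.stack([(u-i["cx"])/f*d,(v-i["cy"])/f*d,d],-1)
    w=c@R.from_euler("xyz",i["attitude"]).as_matrix().T+i["origin"]
    w[d==0]=np.nan
    return w
def line(P):
    m=np.median(P,0);vx,vy,x,y=cv2.fitLine(P[:,:2].astype(np.float32),cv2.DIST_HUBER,0,.01,.01).ravel()
    t=(P[:,:2]-[x,y])@[vx,vy];lo,hi=np.percentile(t,[1,99])
    return dict(mid=np.array([x,y])+(lo+hi)/2*np.array([vx,vy]),ang=np.arctan2(vy,vx),len=hi-lo,z=m[2],n=len(P))
E
python3 - <<'E'
from cell import env, read_camera, camera_info
from h import *
np.set_printoptions(precision=1,suppress=True)
for n,box in dict(scene=dict(house=(95,185,220,280),stand=(335,170,460,255),foam=(240,160,295,205),carton=(230,260,290,325)),side=dict(house=(245,255,335,375),stand=(238,110,285,205),foam=(200,225,245,265),carton=(310,205,360,260))).items():
    z=np.load(f"pics/{n}0.npz");p,d=z["p"],z["d"];w=cloud(d,camera_info(n))
    hsv=cv2.cvtColor(p,cv2.COLOR_RGB2HSV)
    print(n)
    for k,(a,b,c,e) in box.items():
        W=w[b:e,a:c].reshape(-1,3);H=hsv[b:e,a:c].reshape(-1,3);g=W[:,2]
        wood=(H[:,1]>80)&(H[:,0]<28)
        if k=="house":print(k,line(W[wood&(g>103)&(g<118)]), 'zmax',np.nanpercentile(g,99.5))
        elif k=="stand":
            print(k,line(W[wood&(g>96)&(g<108)]))
            for l,h in((112,125),(125,140),(140,155),(155,165),(165,180),(180,195),(195,210),(210,230)):
                q=W[(g>l)&(g<h)]
                for nm,s in(("far",q[:,1]>np.nanmedian(W[wood,1])),("near",q[:,1]<=np.nanmedian(W[wood,1]))):
                    if s.sum()>2:print(l,nm,s.sum(),np.median(q[s],0),q[s].min(0),q[s].max(0))
        else:
            q=W[g>20];print(k,np.median(q,0),np.percentile(q,2,0),np.percentile(q,98,0))
E
```

```text
scene
house {'mid': array([ 534.6, -238.2]), 'ang': np.float32(1.4486077), 'len': np.float64(175.58136562374006), 'z': np.float64(108.56791612185691), 'n': 282} zmax 109.87974304048345
stand {'mid': array([570.5, 280.2]), 'ang': np.float32(1.5368365), 'len': np.float64(185.36488476396323), 'z': np.float64(101.43298964578014), 'n': 322}
112 far 59 [583.  329.6 119.6] [558.5 323.7 112. ] [585.7 342.4 124.9]
112 near 46 [573.5 228.7 117.8] [560.  223.3 112.7] [576.3 240.3 124.8]
125 far 106 [572.5 330.2 132.4] [559.7 321.6 125.2] [582.8 344.7 139.7]
125 near 64 [561.  231.9 133.6] [555.3 225.  125.2] [580.9 240.3 140. ]
140 far 82 [561.7 332.1 148.7] [556.6 322.9 140.1] [587.8 344.3 155. ]
140 near 82 [557.3 231.8 148.5] [549.8 224.4 140.1] [584.6 241.8 155. ]
155 far 69 [558.8 331.7 160.4] [552.  322.6 155.1] [590.6 344.3 165. ]
155 near 35 [555.5 233.5 156.5] [550.1 225.  155. ] [585.7 240.4 158.5]
165 far 101 [556.1 332.1 172.2] [549.  323.  165.2] [594.2 345.3 179.6]
180 far 94 [554.3 333.1 184.6] [546.3 322.6 180.1] [595.5 343.5 188.5]
foam [443.8  -2.1  31.5] [410.9 -37.7  22.9] [
[... 561 characters left out ...]

125 far 42 [570.2 325.6 131.6] [559.1 316.8 125.7] [581.2 343.5 138.4]
125 near 20 [572.1 225.  133.9] [552.3 220.7 125.5] [577.4 236.1 139.8]
140 far 21 [579.  324.2 148.2] [553.6 320.2 141.2] [584.1 337.8 153.3]
140 near 29 [576.  224.4 147.8] [549.6 220.2 140.4] [583.5 239.4 154.9]
155 far 17 [581.4 324.5 159.3] [551.2 318.2 156.8] [587.2 340.6 164.6]
155 near 10 [566.1 229.5 156.3] [550. 221. 155.] [582.2 236.8 157.3]
165 far 28 [584.4 324.1 172.3] [548.5 317.  165.4] [589.9 343.2 178.9]
180 far 22 [588.1 326.2 184.4] [546.  321.2 180.2] [594.6 340.6 187.4]
foam [437.5 -12.4  31.2] [409.  -42.1  22.8] [466.2  29.9  33.8]
carton [721.8 -47.9  56.9] [684.7 -65.7  22.6] [757.1   8.4  85.3]
```

The rows are not in the units I measure in: shifts go in shares of 600 mm and turns go in shares of 120 degrees. I convert before sending: -50 mm / 600 = -0.0833, -40 mm / 600 = -0.0667, -0.6 rad / 2.0944 = -0.2865.

```bash
echo '[[0, 0, -0.0167, -0.0573, 1], [0, 0, -0.0333, -0.1146, 1], [0, 0, -0.05, -0.1719, 1], [0, 0, -0.0667, -0.2292, 1], [0, 0, -0.0833, -0.2865, 1]]' > mv.in && python3 steer.py mv.in; echo '[[0, 0, 0, -0.0573, 1], [0, 0, 0, -0.1146, 1], [0, 0, 0, -0.1719, 1], [0, 0, 0, -0.2292, 1], [0, 0, 0, -0.2583, 1]]' > mv.in && python3 steer.py mv.in
```

```text
t: 0.52
eef_pos: [242.1, -576.0, 264.8]
tcp_rot: [-3.141, -0.0, 1.004]
ft_force: [-0.1, 0.1, -0.4]
opening: 1.0
grip_force: 0.0
t: 0.93
eef_pos: [242.1, -576.0, 264.3]
tcp_rot: [-3.141, -0.001, 1.546]
ft_force: [-0.3, 0.4, 0.6]
opening: 1.0
grip_force: 0.0
```

In the tool's units: 170 mm / 600 = 0.2833, 100 mm / 600 = 0.1667.

```bash
echo '[[0.0333, 0.0567, 0, 0, 1], [0.0667, 0.1133, 0, 0, 1], [0.1, 0.17, 0, 0, 1], [0.1333, 0.2267, 0, 0, 1], [0.1667, 0.2833, 0, 0, 1]]' > mv.in && python3 steer.py mv.in >/dev/null; echo '[[0.0417, 0.0517, 0, 0, 1], [0.0833, 0.1033, 0, 0, 1], [0.125, 0.155, 0, 0, 1], [0.1667, 0.2067, 0, 0, 1], [0.2083, 0.2583, 0, 0, 1]]' > mv.in && python3 steer.py mv.in; echo '[[0.0667, 0, 0, 0, 1], [0.1333, 0, 0, 0, 1], [0.2, 0, 0, 0, 1], [0.2667, 0, 0, 0, 1], [0.3333, 0, 0, 0, 1]]' > mv.in && python3 steer.py mv.in>/dev/null; echo '[[0.0667, 0, 0, 0, 1], [0.1333, 0, 0, 0, 1], [0.2, 0, 0, 0, 1], [0.2667, 0, 0, 0, 1], [0.3333, 0, 0, 0, 1]]' > mv.in && python3 steer.py mv.in;echo '[[0.0667, 0, 0, 0, 1], [0.1333, 0, 0, 0, 1], [0.2, 0, 0, 0, 1], [0.2667, 0, 0, 0, 1], [0.3333, 0, 0, 0, 1]]' > mv.in && python3 steer.py mv.in; python3 - <<'E'
from cell import env, read_camera, camera_info
import numpy as np,cv2
i=camera_info("wrist");p,d=read_camera("wrist");print(i)
cv2.imwrite("pics/w1.png",p[:,:,::-1]);np.savez("pics/w1.npz",p=p,d=d,i=i,allow_pickle=True)
E
```

```text
t: 1.77
eef_pos: [575.5, -360.2, 264.3]
tcp_rot: [-3.141, -0.0, 1.539]
ft_force: [0.7, 0.0, 0.2]
opening: 0.997
grip_force: 0.0
t: 2.6
eef_pos: [586.5, 40.0, 264.5]
tcp_rot: [-3.141, 0.0, 1.539]
ft_force: [0.5, -0.7, 0.4]
opening: 1.001
grip_force: 0.0
t: 3.02
eef_pos: [592.9, 240.0, 264.4]
tcp_rot: [-3.141, 0.0, 1.539]
ft_force: [0.6, -0.7, -0.5]
opening: 1.003
grip_force: 0.0
{'vertical_fov': 67.24469264224783, 'cx': 278.16801242340415, 'cy': 210.20354711965211, 'origin': array([595.70693391, 319.91438947, 435.69461851]), 'attitude': array([ 2.85596349e+00, -5.05353119e-04, -3.13948718e-02])}
```

View pics/w1.png

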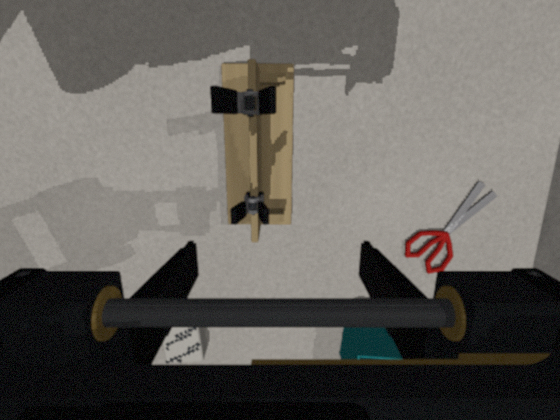

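The wrist view shows the large clip's dark handles at (211–275, 100), symmetric about the board at u≈253, and the small clip at (252,205).

```bash
python3 - <<'E'
from h import *
np.set_printoptions(precision=1,suppress=True)
z=np.load("pics/w1.npz",allow_pickle=True);p,d,i=z["p"],z["d"],z["i"].item()
w=cloud(d,i);hsv=cv2.cvtColor(p,cv2.COLOR_RGB2HSV)
W=w[50:245,200:305].reshape(-1,3);H=hsv[50:245,200:305].reshape(-1,3);g=W[:,2]
print(line(W[(H[:,1]>80)&(H[:,0]<28)&(g>96)&(g<106)]))
for y0 in(280,380),(180,270):
  s=(g>112)&(W[:,1]>y0[0])&(W[:,1]<y0[1])
  q=W[s];print(q.min(0),q.max(0))
  for l in range(115,195,10):
    k=q[(q[:,2]>l)&(q[:,2]<l+10)]
    if len(k)>3:
      a=k[k[:,0]<571];b=k[k[:,0]>=571]
      for e in(a,b):
        if len(e)>3:print(l,len(e),np.median(e,0),e.min(0),e.max(0))
E
```

```text
{'mid': array([568.8, 281.4]), 'ang': np.float32(1.5349439), 'len': np.float64(182.67568796265212), 'z': np.float64(103.1975113944452), 'n': 1075}
[545.4 321.9 121.7] [594.9 345.5 190. ]
115 4 [565.1 340.1 123.1] [563.5 340.  121.7] [566.5 340.2 124.2]
125 119 [567.3 333.3 133.4] [563.  322.  129.2] [571.  345.5 135. ]
125 98 [573.5 333.4 133.4] [571.1 321.9 129.9] [578.4 345.3 135. ]
135 156 [563.1 333.7 137.4] [560.4 323.7 135. ] [571.  342.7 145. ]
135 84 [575.  335.  136.3] [571.1 323.6 135. ] [578.9 342.4 141.3]
145 65 [560.5 333.6 152.1] [558.2 323.9 145.2] [561.5 343.4 154.9]
145 28 [580.  331.8 152.1] [579.4 323.2 150. ] [581.4 342.4 154.6]
155 127 [558.3 333.5 159.9] [554.6 323.9 155. ] [560.5 343.9 165. ]
155 67 [582.1 332.4 160.2] [580.6 323.1 155.3] [583.5 342.4 165. ]
165 132 [555.8 334.5 170.2] [553.6 324.6 165.2] [557.8 344.  174.9]
165 74 [584.8 332.1 170.6] [583.3 322.7 165.1] [589.5 342.5 175. ]
175 148 [553.2 334.1 180. ] [550.7 324.6 175. ] [554.8 344.1 184.9]
175 74 [587.2 333.4 179.5] [585.6 322.7 175.1] [590.3 342.2 185. ]
185 243 [549.3 334.4 187.3] [545.4 324.5 185. ] [552.5 343.8 190. ]
185 240 [591.7 332.6 187.4] [588.3 323.2 185. ] [594.9 342.4 189.6]
[548.7 223.1 112. ] [584.8 242.7 159.3]
115 166 [566.2 233.6 120.9] [559.3 223.1 115.6] [571.  242.7 124.9]
115 23 [571.6 238.7 121.4] [571.2 230.  115.6] [575.3 240.4 123.1]
125 35 [560.8 235.  132.1] [555.4 225.5 125.1] [561.6 241.1 134.8]
125 17 [573.4 239.4 134.2] [572.8 226.1 125.7] [578.3 240.5 134.9]
135 74 [558.6 235.4 140.2] [553.  226.4 135.1] [560.6 241.2 145. ]
135 48 [575.4 236.  140.4] [573.  225.  135.4] [580.7 240.5 144.9]
145 78 [556.  235.5 149.7] [549.5 225.3 145. ] [557.8 241.4 154.9]
145 49 [577.9 237.  150.2] [575.4 225.  145. ] [584.7 240.4 155. ]
155 112 [552.3 233.5 157.4] [548.7 225.7 155. ] [555.3 241.5 159.3]
155 113 [581.8 232.8 157.5] [578.7 225.1 155.2] [584.8 240.4 159.3]
```

In the tool's units: 92.7 mm / 600 = 0.1545, -25.6 mm / 600 = -0.0427.

```bash
echo '[[0.0517, -0.015, 0, 0, 1], [0.1033, -0.03, 0, 0, 1], [0.1545, -0.0427, 0, 0, 1], [0.1545, -0.0427, 0, 0, 1]]' > mv.in && python3 steer.py mv.in; echo '[[0, 0, 0.05, 0, 1], [0, 0, 0.1, 0, 1], [0, 0, 0.15, 0, 1], [0, 0, 0.1867, 0, 1], [0, 0, 0.1867, 0, 1]]' > mv.in && python3 steer.py mv.in
```

```text
t: 3.4
eef_pos: [569.1, 335.9, 264.0]
tcp_rot: [-3.141, -0.001, 1.542]
ft_force: [-0.6, 0.0, 0.8]
opening: 1.001
grip_force: 0.0
t: 3.82
eef_pos: [569.0, 330.1, 147.8]
tcp_rot: [-3.135, 0.004, 1.539]
ft_force: [-0.9, 0.5, -1.3]
opening: 1.004
grip_force: 0.0
```

```bash
echo '[[0, 0, 0, 0, 1], [0, 0, 0, 0, 1], [0, 0, 0, 0, 1]]' > mv.in && python3 steer.py mv.in; python3 - <<'E'
from cell import env, read_camera, camera_info
import cv2
p,d=read_camera("side")
p2,d=read_camera("scene")
cv2.imwrite("pics/g1.png",cv2.hconcat([cv2.resize(p[60:220,170:370],(400,320)),cv2.resize(p2[120:280,340:540],(400,320))])[:,:,::-1])
E
```

```text
t: 4.07
eef_pos: [571.5, 331.6, 154.5]
tcp_rot: [3.139, -0.001, 1.539]
ft_force: [-0.3, 0.6, 1.0]
opening: 0.998
grip_force: 0.0
```

View pics/g1.png

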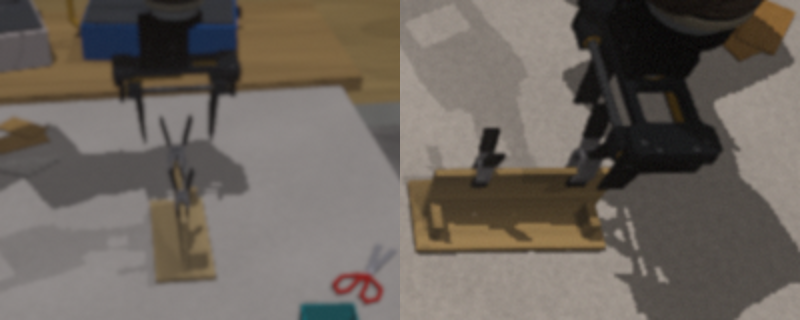

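The picture shows the two fingers straddling the large clip's handles, at (140,115) and (212,115) in the left half. The small clip in front is clear of them. Closing.

```bash
echo '[[0, 0, 0, 0, 0.8], [0, 0, 0, 0, 0.65], [0, 0, 0, 0, 0.55], [0, 0, 0, 0, 0.5], [0, 0, 0, 0, 0.45]]' > mv.in && python3 steer.py mv.in; echo '[[0, 0, 0, 0, 0.4], [0, 0, 0, 0, 0.35], [0, 0, 0, 0, 0.3], [0, 0, 0, 0, 0.25], [0, 0, 0, 0, 0.2]]' > mv.in && python3 steer.py mv.in;echo '[[0, 0, 0, 0, 0.1], [0, 0, 0, 0, 0], [0, 0, 0, 0, 0], [0, 0, 0, 0, 0], [0, 0, 0, 0, 0]]' > mv.in && python3 steer.py mv.in
```

```text
t: 4.58
eef_pos: [570.8, 331.4, 152.6]
tcp_rot: [3.142, 0.0, 1.539]
ft_force: [-0.1, -0.3, -0.7]
opening: 0.703
grip_force: 0.0
t: 5.0
eef_pos: [570.7, 331.4, 152.5]
tcp_rot: [-3.141, 0.0, 1.539]
ft_force: [0.5, 0.5, -1.0]
opening: 0.358
grip_force: 7.1
t: 5.42
eef_pos: [570.8, 331.4, 152.6]
tcp_rot: [3.142, 0.0, 1.539]
ft_force: [-0.5, 0.4, -1.5]
opening: 0.178
grip_force: 30.0
```

In the tool's units: -85 mm / 600 = -0.1417, -65 mm / 600 = -0.1083.

```bash
echo '[[0, 0, -0.0167, 0, 0], [0, 0, -0.0417, 0, 0], [0, 0, -0.075, 0, 0], [0, 0, -0.1083, 0, 0], [0, 0, -0.1417, 0, 0]]' > mv.in && python3 steer.py mv.in; echo '[[0, 0, -0.025, 0, 0], [0, 0, -0.0417, 0, 0], [0, 0, -0.0417, 0, 0], [0, 0, -0.0417, 0, 0]]' > mv.in && python3 steer.py mv.in; python3 - <<'E'
from cell import env, read_camera, camera_info
import cv2,numpy as np
p,d=read_camera("side")
p2,d2=read_camera("scene")
np.savez("pics/l1.npz",p=p,d=d,p2=p2,d2=d2)
cv2.imwrite("pics/l1.png",cv2.hconcat([cv2.resize(p[40:200,170:370],(400,320)),cv2.resize(p2[100:260,340:540],(400,320))])[:,:,::-1])
E
```

```text
t: 5.83
eef_pos: [570.7, 331.4, 239.3]
tcp_rot: [3.141, -0.0, 1.539]
ft_force: [-0.6, -0.3, -0.2]
opening: 0.179
grip_force: 30.0
t: 6.17
eef_pos: [570.7, 331.4, 262.7]
tcp_rot: [3.141, -0.0, 1.539]
ft_force: [0.8, -0.5, -1.1]
opening: 0.179
grip_force: 30.0
```

View pics/l1.png

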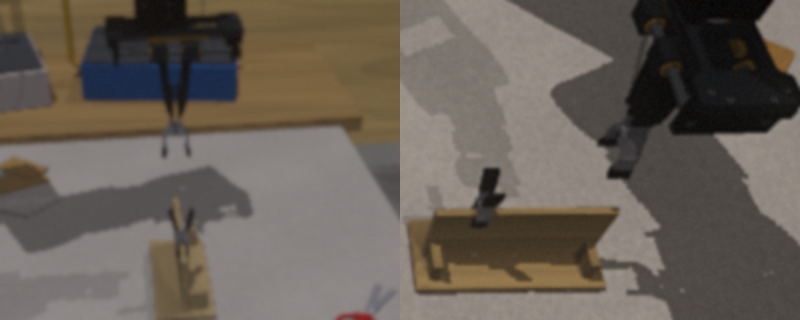

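The clip is held, lifted and wide open, with its jaws at (163,153) and (190,153) in the left half. The small clip hasn't moved. Now to measure the jaws relative to the TCP and the wall more carefully.

```bash
python3 - <<'E'
from cell import env, read_camera, camera_info
from h import *
np.set_printoptions(precision=1,suppress=True)
z=np.load("pics/l1.npz")
for n,d in(("side",z["d"]),("scene",z["d2"])):
  W=cloud(d,camera_info(n)).reshape(-1,3)
  q=W[(abs(W[:,0]-571)<45)&(abs(W[:,1]-331)<30)&(W[:,2]>180)&(W[:,2]<250)]
  print(n)
  for l in range(180,250,10):
    k=q[(q[:,2]>l)&(q[:,2]<l+10)]
    for e in(k[k[:,0]<571],k[k[:,0]>=571]):
      if len(e)>2:print(l,len(e),np.median(e,0),e.min(0),e.max(0))
# wall from the first pictures, side walls & base also
z=np.load("pics/scene0.npz");w=cloud(z["d"],camera_info("scene"))[180:285,90:225].reshape(-1,3)
for lo,hi in((106,113),(60,70)):
  q=w[(w[:,2]>lo)&(w[:,2]<hi)];print(lo,line(q),q.min(0),q.max(0))
z=np.load("pics/side0.npz");w=cloud(z["d"],camera_info("side"))[250:375,240:335].reshape(-1,3)
q=w[(w[:,2]>106)&(w[:,2]<113)];print(line(q),q.min(0),q.max(0))
E
```

```text
side
190 9 [551.1 324.1 196.7] [549.3 320.4 194.5] [555.2 342.5 199.6]
190 6 [590.2 322.5 196.1] [587.2 320.3 193.8] [591.8 333.6 198.7]
200 7 [555.2 324.9 203.5] [552.5 321.7 200.5] [556.7 337.6 206.8]
200 9 [586.7 322.5 203.1] [584.3 318.3 200.5] [587.9 340.7 207.7]
210 4 [553.  325.6 214.3] [552.7 324.5 210.1] [553.2 326.9 218.3]
210 5 [587.9 325.2 213.9] [586.9 323.1 211.7] [589.7 340.9 219.7]
220 17 [557.3 325.8 226.3] [553.  320.3 223.3] [570.6 338.  229.7]
220 12 [583.6 323.8 226.7] [573.3 319.2 221.2] [588.2 337.5 228.9]
230 18 [564.9 325.5 233.7] [557.8 318.2 230.7] [571.  339.6 239.1]
230 19 [576.5 324.2 235.4] [572.4 319.2 230.6] [583.6 341.7 239.7]
240 11 [565.2 324.7 240.8] [562.2 322.5 240.1] [570.8 337.2 249.6]
240 4 [576.8 326.2 243.4] [572.3 322.7 240. ] [576.9 337.5 249.5]
scene
190 13 [556.  330.1 196.8] [550.9 323.6 192.6] [558.2 338.5 199.7]
190 43 [591.5 332.3 195.8] [587.6 322.4 191.4] [594.  343.6 199.8]
200 33 [555.9 329.1 203.5] [552.1 323.7 200.2] [559.3 336.8 209.6]
200 43 [590.4 331.2 205.9] [585.9 323.  200.2] [592.3 341.6 209.7]
210 15 [555.5 327.2 214.
[... 401 characters left out ...]
7] [563.8 324.3 240.2] [567.  331.  249.5]
240 49 [579.  332.  244.8] [571.8 322.9 240. ] [581.1 343.3 249.8]
106 {'mid': array([ 534.1, -239. ]), 'ang': np.float32(1.4491185), 'len': np.float64(174.64455711733095), 'z': np.float64(109.20643436954481), 'n': 217} [ 521.2 -329.   106. ] [ 546.8 -150.7  112.4]
60 {'mid': array([ 540.4, -242. ]), 'ang': np.float32(1.4992464), 'len': np.float64(182.51471756063285), 'z': np.float64(64.41659741986348), 'n': 396} [ 524.3 -339.3   60. ] [ 633.6 -150.4   70. ]
{'mid': array([ 532.5, -241.5]), 'ang': np.float32(1.4500508), 'len': np.float64(177.82917137919347), 'z': np.float64(109.66928728151692), 'n': 154} [ 520.2 -330.5  106.9] [ 544.3 -150.7  112.6]
```

In the tool's units: 0.0895 rad / 2.0944 = 0.0427.

```bash
echo '[[0, 0, 0, 0.0215, 0], [0, 0, 0, 0.0427, 0], [0, 0, 0, 0.0427, 0]]' > mv.in && python3 steer.py mv.in; echo '[[-0.0333, 0.0017, 0, 0, 0], [-0.0917, 0.005, 0, 0, 0], [-0.15, 0.0083, 0, 0, 0], [-0.2083, 0.0117, 0, 0, 0], [-0.2667, 0.015, 0, 0, 0]]' > mv.in && python3 steer.py mv.in; echo '[[-0.0583, 0.0033, 0, 0, 0], [-0.1167, 0.0067, 0, 0, 0], [-0.175, 0.01, 0, 0, 0], [-0.2333, 0.0133, 0, 0, 0], [-0.2917, 0.0167, 0, 0, 0]]' > mv.in && python3 steer.py mv.in;echo '[[-0.0583, 0.0033, 0, 0, 0], [-0.1167, 0.0067, 0, 0, 0], [-0.175, 0.01, 0, 0, 0], [-0.2333, 0.0133, 0, 0, 0], [-0.2833, 0.0167, 0, 0, 0]]' > mv.in && python3 steer.py mv.in;echo '[[-0.05, 0.0033, 0, 0, 0], [-0.0917, 0.005, 0, 0, 0], [-0.1117, 0.0058, 0, 0, 0], [-0.1117, 0.0058, 0, 0, 0], [-0.1117, 0.0058, 0, 0, 0]]' > mv.in && python3 steer.py mv.in; echo '[[0, 0, 0, 0, 0], [0, 0, 0, 0, 0], [0, 0, 0, 0, 0], [0, 0, 0, 0, 0], [0, 0, 0, 0, 0]]' > mv.in && python3 steer.py mv.in; python3 - <<'E'
from cell import env, read_camera, camera_info
import cv2,numpy as np
I=[];D={}
for n in("side","scene","wrist"):
  D[n+"i"]=camera_info(n);p,d=read_camera(n);D[n+"p"]=p;D[n+"d"]=d
np.savez("pics/h1.npz",**D)
cv2.imwrite("pics/h1.png",cv2.hconcat([D["wristp"],D["scenep"][120:330,60:300].repeat(2,0)[:, :240]])[:,:,::-1])
E
```

```text
t: 6.52
eef_pos: [570.5, 331.3, 261.4]
tcp_rot: [-3.14, 0.001, 1.447]
ft_force: [-0.4, -0.0, -0.7]
opening: 0.182
grip_force: 30.0
t: 6.93
eef_pos: [559.7, 170.1, 261.8]
tcp_rot: [-3.14, 0.0, 1.451]
ft_force: [1.2, 0.4, -1.4]
opening: 0.183
grip_force: 30.0
t: 7.35
eef_pos: [548.4, -5.0, 262.1]
tcp_rot: [-3.141, 0.0, 1.451]
ft_force: [0.8, 0.6, -0.4]
opening: 0.179
grip_force: 30.0
t: 7.77
eef_pos: [537.7, -175.5, 262.0]
tcp_rot: [-3.141, -0.0, 1.45]
ft_force: [0.1, -0.2, -1.2]
opening: 0.179
grip_force: 30.0
t: 8.18
eef_pos: [533.5, -240.1, 262.1]
tcp_rot: [-3.141, -0.001, 1.449]
ft_force: [-0.3, 0.2, -0.5]
opening: 0.181
grip_force: 30.0
t: 8.6
eef_pos: [533.8, -239.7, 262.7]
tcp_rot: [3.141, 0.0, 1.45]
ft_force: [0.5, -0.5, -1.2]
opening: 0.179
grip_force: 30.0
```

View pics/h1.png

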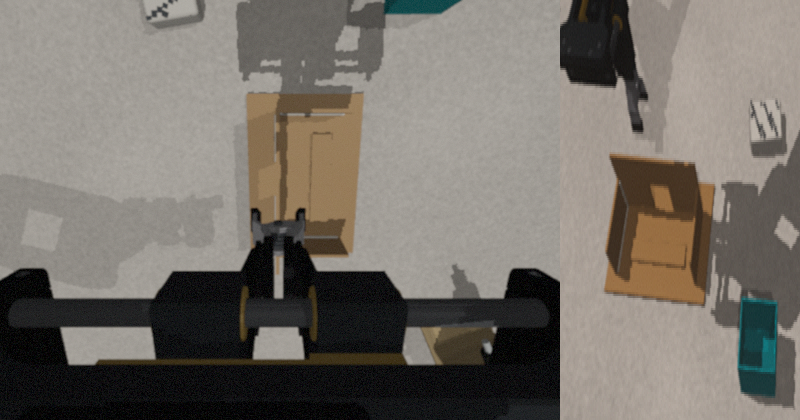

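The wrist view shows the wall's top edge running up at u≈278, with the open jaws at (257,212) and (300,212) on either side of it. A numerical check comes before lowering.

```bash
cat > m.py <<'E'
import sys
from h import *
np.set_printoptions(precision=1,suppress=True)
z=np.load(sys.argv[1],allow_pickle=True);tz=float(sys.argv[2])
for n in("wrist","scene","side"):
  W=cloud(z[n+"d"],z[n+"i"].item()).reshape(-1,3)
  hsv=cv2.cvtColor(z[n+"p"],cv2.COLOR_RGB2HSV).reshape(-1,3);wood=(hsv[:,1]>80)&(hsv[:,0]<28)
  s=(abs(W[:,0]-533)<45)&(abs(W[:,1]+240)<110)
  q=W[s&wood&(W[:,2]>104)&(W[:,2]<115)]
  if len(q)>20:
    L=line(q);print(n,L)
    c,si=np.cos(1.45),np.sin(1.45)
    a=(q[:,:2]-[533.5,-240])@[si,-c];print(" wall across med",np.median(a),np.percentile(a,[3,97]))
  J=W[s&~wood&(abs(W[:,1]+240)<16)&(W[:,2]>tz-1)&(W[:,2]<tz+14)]
  a=(J[:,:2]-[533.5,-240])@[si,-c]
  for e in(a<0,a>=0):
    if e.sum()>2:print(" jaw",e.sum(),np.median(a[e]),a[e].min(),a[e].max(),J[e].min(0),J[e].max(0))
E
python3 m.py pics/h1.npz 193
```

```text
wrist {'mid': array([ 533.8, -238.7]), 'ang': np.float32(1.4471297), 'len': np.float64(173.4180258970823), 'z': np.float64(111.2539048785838), 'n': 463}
 wall across med 0.5476828211813157 [-1.6  1.6]
 jaw 72 -17.00124870986997 -21.062901910038896 -13.204495506135267 [ 511.8 -244.1  195.2] [ 521.1 -225.7  207. ]
 jaw 54 16.438344256948184 14.13483377625718 22.030186452490177 [ 548.1 -247.1  196.6] [ 555.1 -230.   206.8]
scene {'mid': array([ 534.7, -238.4]), 'ang': np.float32(1.448694), 'len': np.float64(173.95213608738663), 'z': np.float64(108.88845276926395), 'n': 257}
 wall across med 0.987186113875933 [-2.3  2.7]
 jaw 33 -14.790896495082844 -19.150341584150663 -11.530831383020141 [ 516.1 -239.4  192.1] [ 523.2 -224.7  206.2]
 jaw 65 20.217975943835626 15.04346248877732 22.75309107124583 [ 549.9 -249.4  193.8] [ 557.2 -228.9  206.8]
side {'mid': array([ 531.6, -249.6]), 'ang': np.float32(1.4513384), 'len': np.float64(162.77994921306822), 'z': np.float64(109.80507220051311), 'n': 114}
 wall across med -0.7254996112259624 [-2.3  0.9]
 jaw 43 -17.328337146148918 -21.119920210425803 -13.722339249836088 [ 511.7 -246.7  194.8] [ 521.1 -227.9  206.9]
 jaw 40 16.48366126906926 13.044067521999475 20.890357861143485 [ 545.8 -251.   193.4] [ 555.4 -231.5  206.5]
```

```bash
echo '[[0, 0, 0.0167, 0, 0], [0, 0, 0.0417, 0, 0], [0, 0, 0.0667, 0, 0], [0, 0, 0.0833, 0, 0], [0, 0, 0.0917, 0, 0]]' > mv.in && python3 steer.py mv.in; echo '[[0, 0, 0.0083, 0, 0], [0, 0, 0.0167, 0, 0], [0, 0, 0.025, 0, 0], [0, 0, 0.0333, 0, 0], [0, 0, 0.0417, 0, 0]]' > mv.in && python3 steer.py mv.in; echo '[[0, 0, 0.01, 0, 0], [0, 0, 0.02, 0, 0], [0, 0, 0.03, 0, 0], [0, 0, 0.0367, 0, 0], [0, 0, 0.04, 0, 0]]' > mv.in && python3 steer.py mv.in; echo '[[0, 0, 0, 0, 0], [0, 0, 0, 0, 0], [0, 0, 0, 0, 0], [0, 0, 0, 0, 0], [0, 0, 0, 0, 0]]' > mv.in && python3 steer.py mv.in; python3 - <<'E'
from cell import env, read_camera, camera_info
import cv2,numpy as np
D={}
for n in("side","scene","wrist"):
  D[n+"i"]=camera_info(n);p,d=read_camera(n);D[n+"p"]=p;D[n+"d"]=d
np.savez("pics/f1.npz",**D)
a=cv2.resize(D["wristp"][100:300,180:380],(400,400));b=cv2.resize(D["sidep"][200:400,190:390],(400,400))
cv2.imwrite("pics/f1.png",cv2.hconcat([a,b])[:,:,::-1])
E
python3 m.py pics/f1.npz 89
```

```text
t: 9.17
eef_pos: [533.2, -240.0, 205.8]
tcp_rot: [-3.14, -0.001, 1.449]
ft_force: [0.6, 0.0, -0.9]
opening: 0.182
grip_force: 30.0
t: 9.58
eef_pos: [533.8, -240.3, 182.4]
tcp_rot: [3.141, 0.0, 1.449]
ft_force: [0.0, -0.0, -1.3]
opening: 0.179
grip_force: 30.0
t: 10.0
eef_pos: [533.5, -240.2, 157.8]
tcp_rot: [-3.141, -0.0, 1.449]
ft_force: [-0.1, 0.4, -1.5]
opening: 0.179
grip_force: 30.0
t: 10.42
eef_pos: [533.8, -240.3, 158.9]
tcp_rot: [3.141, 0.0, 1.449]
ft_force: [0.7, 0.7, -0.9]
opening: 0.181
grip_force: 30.0
wrist {'mid': array([ 533.3, -239.3]), 'ang': np.float32(1.4498081), 'len': np.float64(175.05194843139378), 'z': np.float64(111.30258630444135), 'n': 866}
 wall across med -0.196498267263005 [-2.2  1.3]
 jaw 69 -17.56257091906908 -21.155698006600712 -13.145523362454735 [ 511.8 -244.6   90.7] [ 521.1 -226.1  102.9]
 jaw 53 16.372849756953794 13.530260581841816 19.857259501232683 [ 547.4 -237.9   92.9] [ 554.6 -230.2  103. ]
scene {'mid': array([ 538.7, -208.3]), 'ang': np.float32(1.4516003), 'len': np.float64(114.57641340116737), 'z': np.float64(108.45700348314358), 'n': 135}
 wall across med 1.2994803991322301 [-1.5  3.2]
 jaw 15 -14.606956979969377 -18.779438006334445 -12.28487919966387 [ 516.3 -237.    88.7] [ 522.4 -224.9  101.7]
 jaw 25 19.793425052471175 1.2790403628044844 21.336221553684116 [ 535.  -247.    91.2] [ 555.5 -229.8  102.6]
side {'mid': array([ 530.4, -261.5]), 'ang': np.float32(1.4485028), 'len': np.float64(138.04794159444032), 'z': np.float64(109.63068669003172), 'n': 88}
 wall across med -0.5613996449936896 [-2.2  0.7]
 jaw 14 -17.842636564709892 -20.984475189056905 -14.893915983836122 [ 512.7 -246.9   91.9] [ 519.4 -229.9  102. ]
 jaw 14 15.591748227397165 14.403655160806414 20.97885652554372 [ 546.9 -251.2   93.7] [ 555.4 -233.5  101.3]
```

View pics/f1.png

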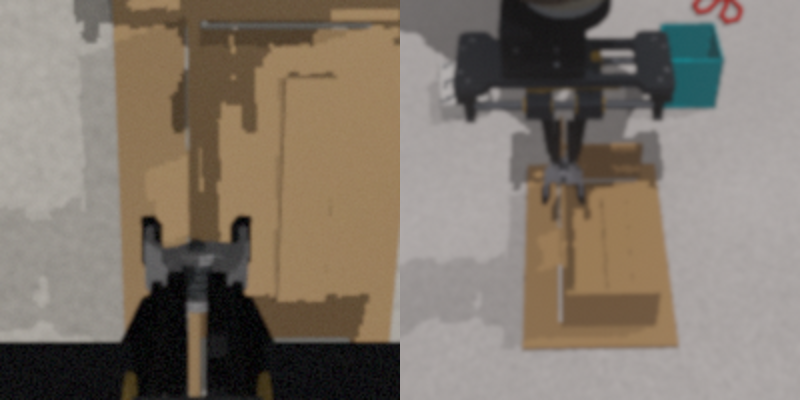

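The jaws, at (152,225) and (242,225) in the left half, straddle the wall's edge at u≈195. They are about 2 cm down with roughly 12 mm of space on each side. The house hasn't moved, so I'm handing in.

```bash
echo '[[0, 0, 0, 0, 0], [0, 0, 0, 0, 0], [0, 0, 0, 0, 0]]' > mv.in && python3 steer.py mv.in; python3 -c "from cell import env, read_camera, camera_info;print(env.job_done())"
```

```text
t: 10.82
eef_pos: [533.7, -240.3, 158.6]
tcp_rot: [3.142, 0.0, 1.449]
ft_force: [0.4, -0.1, -0.7]
opening: 0.182
grip_force: 30.0
the job is handed in; nothing more can be done
None
```

I handed the job in with the larger clip held squeezed open over the middle of the long wall: jaws square to it, about 2 cm down, and roughly 12 mm clear of the card on each side. The last pictures before hand-in showed the house unmoved; no verdict came back.

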